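# Make up two workpiece kits for the inspection trainer

### The job

Make up the two lesson kits from the workpieces standing in the stock area (the dark mat framed in yellow tape). The three-bay tray gets the flanged hub in its middle bay, with the large ring and the hexagonal spacer in the two outer bays, either way round; the two-bay tray gets the small ring and the square clamp block, one in each bay. Leave every piece upright, flat on the floor of its bay and let go, and leave the sample discs, the control box and the screwdriver where they are.

Things in the scene. Friction and masses are not known exactly. Their poses are not given: they have to be found in the camera images.
- large_ring: The large steel ring: outside diameter 58 mm, bore 36 mm, 36 mm tall, about 0.46 kg. Origin: centre of its underside; z up. Starts standing upright on the bench.
- small_ring: The small steel ring: outside diameter 42 mm, bore 24 mm, 36 mm tall, about 0.26 kg. Origin: centre of its underside; z up. Starts standing upright on the bench.
- hub: Aluminium flanged hub: round flange 56 mm diameter and 10 mm thick at the bottom, round boss 34 mm diameter rising from it, 40 mm tall in all, about 0.15 kg. Take it by the boss. Origin: centre of its underside; z up. Starts standing upright on the bench.
- hex_spacer: Steel hexagonal spacer, 40 mm across flats (46 mm across corners), 36 mm tall, dark round bore on top, about 0.30 kg. One pair of flats faces its +x and -x, the others follow every 60 degrees. Origin: centre of its underside; z up. Starts standing upright on the bench.
- clamp_block: Aluminium clamp block, 44 x 44 mm square, 36 mm tall, with a 20 mm bore through the middle, about 0.17 kg. Its sides face its x and y axes. Origin: centre of its underside; z up. Starts standing upright on the bench.
- long_tray: Tray with grey plastic walls and a black floor, fixed to the bench, three open square bays in one row along its y axis. Origin: centre of its underside, on the bench; z up. Each bay is 74 x 74 mm inside, bay pitch 78 mm, bay centres at y = -78, 0 and +78 mm (x = 0); bay floor 4 mm above the origin; all walls 4 mm thick and only 10 mm high from the bench. Outside 82 x 238 mm (x by y).
- short_tray: Tray with grey plastic walls and a black floor, fixed to the bench, two open square bays in one row along its y axis. Origin: centre of its underside, on the bench; z up. Each bay is 74 x 74 mm inside, bay pitch 78 mm, bay centres at y = -39 and +39 mm (x = 0); bay floor 4 mm above the origin; all walls 4 mm thick and only 10 mm high from the bench. Outside 82 x 160 mm (x by y).
- sample_discs: Bystander: two aluminium discs stacked, 90 mm diameter, 16 mm tall together, one body. Origin: centre of its underside.
- control_box: Bystander: grey control box 75 x 95 x 40 mm with a small black knob, 52 mm tall in all. Origin: centre of its underside.
- screwdriver: Bystander: screwdriver 190 mm long lying on the bench beyond the trays, 26 mm tall. Origin: on the bench under its middle; it lies along its x axis.

How it is judged (in metres and radians):
At the end, for the whole second after the job is handed in: Hub in the middle, large ring and hexagonal spacer in the outer bays of the three-bay tray; small ring and clamp block in a bay each of the two-bay tray. Each within 18 mm of its bay centre along each tray axis, under 4 mm off the bay floor, upright within 0.1 rad, at rest, let go (x of hub in the frame of long_tray between -0.018 and 0.018 m and y of hub in the frame of long_tray between -0.018 and 0.018 m and ((x of large_ring in the frame of long_tray between -0.018 and 0.018 m and y of large_ring in the frame of long_tray between -0.096 and -0.06 m) or (x of large_ring in the frame of long_tray between -0.018 and 0.018 m and y of large_ring in the frame of long_tray between 0.06 and 0.096 m)) and ((x of hex_spacer in the frame of long_tray between -0.018 and 0.018 m and y of hex_spacer in the frame of long_tray between -0.096 and -0.06 m) or (x of hex_spacer in the frame of long_tray between -0.018 and 0.018 m and y of hex_spacer in the frame of long_tray between 0.06 and 0.096 m)) and ((x of small_ring in the frame of short_tray between -0.018 and 0.018 m and y of small_ring in the frame of short_tray between -0.057 and -0.021 m) or (x of small_ring in the frame of short_tray between -0.018 and 0.018 m and y of small_ring in the frame of short_tray between 0.021 and 0.057 m)) and ((x of clamp_block in the frame of short_tray between -0.018 and 0.018 m and y of clamp_block in the frame of short_tray between -0.057 and -0.021 m) or (x of clamp_block in the frame of short_tray between -0.018 and 0.018 m and y of clamp_block in the frame of short_tray between 0.021 and 0.057 m)) and z of each of large_ring, hub, hex_spacer in the frame of long_tray below 0.008 m and angle between each of large_ring, hub, hex_spacer, small_ring, clamp_block's own z axis and vertical below 0.1 rad and linear speed of each of large_ring, hub, hex_spacer, small_ring, clamp_block below 0.02 m/s and angular speed of each of large_ring, hub, hex_spacer, small_ring, clamp_block below 0.2 rad/s and z of each of small_ring, clamp_block in the frame of short_tray below 0.008 m); the robot touches nothing.
It fails at once if the two stacked sample discs is pushed more than 20 mm from its place (distance of sample_discs from where it was at the start of the episode above 0.02 m).
It fails at once if the control box is pushed more than 20 mm from its place (distance of control_box from where it was at the start of the episode above 0.02 m).
It fails at once if the screwdriver is pushed more than 20 mm from its place (distance of screwdriver from where it was at the start of the episode above 0.02 m).
It also fails if it takes over 120 s, if anything falls off the work surface, if the arm or the gripper's body presses on something with over 40 N, if the wrist force passes 120 N, or if a joint passes its speed limit or range.

### The arm

A 6-joint arm with a two-finger parallel gripper is mounted at the origin on the work surface. World frame = base frame: x ahead of the robot, y to its left, z up, the work surface at z = 0. Lengths are in mm, angles in rad, forces in N, time in s.
With the tool pointing down it reaches from about 250 to 775 mm from the base axis. Payload 4 kg.
Tool frame: the origin (TCP) lies between the finger pads; the fingertips stand robot.tcp_to_tips ahead of it and the grasp point (between the pads) is the TCP (robot.tcp_to_tips is the distance from the TCP to the fingertips, in mm); z points along the fingers, y is the line along which they close (so a half turn about z gives the same grasp; the last joint's range is limited). The gripper opens to 94 mm and grips with 3 to 60 N. Pads are 16 mm wide; open, the fingers measure 119 mm over their backs; the gripper's body (75 mm by 177 mm) begins 78 mm behind the grasp point.
Start: joints at [1.063, 0.087, 1.371, -0, 1.684, -0.103], TCP at [216.62, 505.563, 224.506] pointing down, gripper open.
Joint ranges: [-3.1, 3.1], [-0.76, 2.03], [0.27, 2.55], [-1.08, 4.22], [0.17, 2.65], [-2.57, 2.57]. Speed limits (rad/s): [2.79, 2.79, 3.14, 3.14, 3.14, 3.14].

### API

Orientations are given as a unit quaternion [w, x, y, z].
In Python, from plant import robot gives the robot as it stands.
- The arm moves only by the tool send_rows, never from a script. Its argument "steps" is a list of rows, each a list of 7 numbers: the closure, from -1 (fully open) to 1 (shut), then the shift along the tool's x, y, z scaled (see below), then the turn, a rotation vector about the tool's x, y, z scaled (see below). In form: [[hand, x, y, z, ax, ay, az], ...]. A call has 1 to 5 rows; each row is the pose to reach, as a shift and turn from the pose commanded when the call began, along the tool's axes at that moment, turning the shorter way round; what a row does not reach only later rows make up. The controller multiplies each number of a shift by 0.4 m and each number of a turn by 180 degrees. A row lasts 1/10 s, in which the tool goes at most 50 mm and 8.59 degrees, less where a joint would pass 70% of its speed; a pose out of reach is approached as far as the arm can. A call with a number of a shift or a turn outside -1 to 1 is refused whole. A call with a gripper value outside its range is refused whole. The fingers move at their own pace and stop on an object; "grip_force" is the grip in N (left out, the last holds). Time passes only in rows, so rows that repeat a pose let the fingers close. It gives the time, the measured TCP pose, the force, the opening and the grip force at its end, in the units of the state.
- robot.read_state(): the state, without advancing time (a new reading comes with each control period).
- robot.read_camera(name): name is "scene" or "top"; returns a dict with "pixels" (420x560x3 uint8, red, green, blue), "camera_matrix" (3x3 intrinsics, pixels), "k1" (the pictures are not rectified: a ray, as slopes to the right and down, at radius r is drawn at 1 + k1 r^2 times it, then the intrinsics apply), "rvec" (rotation vector, rad) and "tvec" (3), from world to camera coordinates, as OpenCV has them. Camera axes: x right, y down, z forward; pixel columns grow to the right and rows downward; lengths in mm; the calibration is good to about 2 mm. A picture is of the moment at which its call begins. There is no depth.
- robot.job_done(): hands the job in; it is judged then, once.
Trained networks look in a picture, given as the dict that the camera call returned (one of the last four; its "shot" number tells which), for a name from the list of things; names that differ only in an ending like _2 or _b are one class to them, and where a whole thing is asked for, a point or a joint stands for the part that bears it (a point fixed in the world has none). Each returns a list of dicts, best first, with "conf" (0 to 1); they miss things now and then, are a little off and sometimes report something else, mostly with a low value. They report only what shows in the picture. A call takes as long as a camera call.
- robot.silhouettes(picture, target): "mask" (420x560 bool, what is visible of it) and "location" ([column, row] in pixels, amid what is visible of it).
- robot.landmark_of(picture, target): "location" ([column, row] in pixels: a listed point, or the origin of a listed thing).
The state is a dict: "time_s": time; "joint_pos": joint angles; "joint_velocities": joint speeds; "tau": joint torques, N m; "tcp_pos": TCP position; "ee_rot": TCP orientation; "force": force on the tool from outside, world axes, zero at the start; "wrist_torque": the same for the moment, N m; "gripper_width": opening from 0.0 (shut) to 1.0 (fully open); "grasp_force": force on a finger pad.
Only numpy, scipy, OpenCV 4.12 (cv2) and the standard library are available. Lean on these libraries where they do the work, as an engineer would, in place of code of your own. Each camera call takes 0.05 s, during which the arm holds its last target. There are 200 camera calls.

## Working session

There is one attempt and no reset: what is moved stays moved. The work goes in short steps, Python scripts to look and compute and a tool call to move; the robot and the scene stay as the last step left them, time stands still between calls to the robot, and variables do not carry over. Pictures are saved under pics/ and viewed, at most 14 in all, crops included, and the job is handed in when it is done.

Besides the shell and the picture viewer there is one more tool, called by a JSON object that holds its "name" and its "arguments". send_rows: Moves the arm, as the interface text tells. Its arguments: {"type":"object","properties":{"steps":{"type":"array","items":{"type":"array","items":{"type":"number"}}},"grip_force":{"type":"number"}},"required":["steps"]}

```bash
mkdir -p pics; ls
cat > h.py <<'E'
import numpy as np, cv2
from plant import robot
N=["large_ring","small_ring","hub","hex_spacer","clamp_block","long_tray","short_tray","sample_discs","control_box","screwdriver"]
def ray(p,uv):
    K=np.array(p["camera_matrix"]);d=np.array([p["k1"],0,0,0,0.])
    xd=((uv[0]-K[0,2])/K[0,0],(uv[1]-K[1,2])/K[1,1]);x=np.array(xd)
    for _ in range(30): x=np.array(xd)/(1+p["k1"]*(x@x))
    R=cv2.Rodrigues(np.array(p["rvec"],float))[0];t=np.array(p["tvec"],float).ravel()
    return -R.T@t, R.T@np.array([x[0],x[1],1])
def onz(p,uv,z):
    c,d=ray(p,uv);return c+d*(z-c[2])/d[2]
def proj(p,X):
    R=cv2.Rodrigues(np.array(p["rvec"],float))[0];c=(R@np.atleast_2d(X).T).T+np.array(p["tvec"]).ravel()
    x=c[:,:2]/c[:,2:];x=x*(1+p["k1"]*(x**2).sum(1,keepdims=True));K=np.array(p["camera_matrix"])
    return x*[K[0,0],K[1,1]]+K[:2,2]
def tri(p1,u1,p2,u2):
    A=np.zeros((3,3));b=np.zeros(3)
    for p,u in((p1,u1),(p2,u2)):
        c,d=ray(p,u);d/=np.linalg.norm(d);M=np.eye(3)-np.outer(d,d);A+=M;b+=M@c
    return np.linalg.solve(A,b)
E
cat > a.py <<'E'
from h import *
np.set_printoptions(precision=1,suppress=True)
s=robot.read_state();print(s["tcp_pos"],s["ee_rot"],robot.tcp_to_tips,s["force"])
P={n:robot.read_camera(n) for n in("scene","top")}
for n in P:
    cv2.imwrite(f"pics/{n}0.png",P[n]["pixels"][...,::-1]);print(n,ray(P[n],(280,210)))
for n in N:
    L={}
    for c in P:
        L[c]=robot.landmark_of(P[c],n)
        print(n,c,[(np.array(d["location"]),round(d["conf"],2),onz(P[c],d["location"],0)[:2]) for d in L[c][:2]])
    if all(L.values()):print("   tri",tri(P["scene"],L["scene"][0]["location"],P["top"],L["top"][0]["location"]))
E
python3 a.py
```

```text
pics
[216.4 505.1 223.3] [-0.   0.2  1.  -0. ] 19.0 [-0.4  1.2 -1.2]
scene (array([1027.4,  331.3,  990.8]), array([-0.4, -0.3, -0.9]))
top (array([ 476.1,   -4.9, 1181.9]), array([ 0.1,  0. , -1. ]))
large_ring scene [(array([400.1, 221.7]), 0.77, array([390.2, 284. ]))]
large_ring top [(array([176.5, 284.5]), 0.93, array([385.5, 283.5]))]
   tri [385.3 284.4  -6.8]
small_ring scene [(array([292.8, 186.5]), 0.78, array([451.2, -12.7]))]
small_ring top [(array([297.3, 254.7]), 0.51, array([453.4, -23.7])), (array([398.8, 280.4]), 0.43, array([ 381.8, -279. ]))]
   tri [450.6 -19.2  -5.6]
hub scene [(array([345.4, 199.8]), 0.8, array([409.2, 130.8])), (array([323.3, 256.4]), 0.53, array([588.3, 166.7]))]
hub top [(array([237.2, 269.7]), 0.68, array([419.3, 129. ])), (array([458. , 225.1]), 0.66, array([ 517.8, -437.8]))]
   tri [418.4 130.5  11.8]
hex_spacer scene [(array([228. , 133.8]), 0.62, array([ 397.2, -280. ])), (array([323.9, 255.4]), 0.53, array([585.1, 166.6]))]
hex_spacer top [(array([399.5, 281.4]), 0.53, array([ 379.3, -280.7]))]
   tri [ 380.  -290.2  -23.5]
clamp_block
[... 393 characters left out ...]
]
short_tray scene [(array([323. , 255.6]), 0.83, array([586.8, 165. ])), (array([226. , 136.1]), 0.55, array([ 407.7, -279.6]))]
short_tray top []
sample_discs scene [(array([421.2, 311.5]), 0.89, array([583.6, 428.5])), (array([401.4, 218.4]), 0.46, array([379.2, 282.5]))]
sample_discs top [(array([114.5, 210.4]), 0.95, array([577.3, 442.7]))]
   tri [580.3 434.8   2.2]
control_box scene [(array([160.4, 136.9]), 0.58, array([ 518.9, -442.7]))]
control_box top [(array([461.1, 225.2]), 0.59, array([ 517.4, -445.9]))]
   tri [ 517.1 -446.7   -4.2]
screwdriver scene []
screwdriver top [(array([256.7, 134.4]), 0.79, array([765.4,  73.2])), (array([461.2, 225.4]), 0.26, array([ 516.9, -446.1]))]
```

View pics/scene0.png

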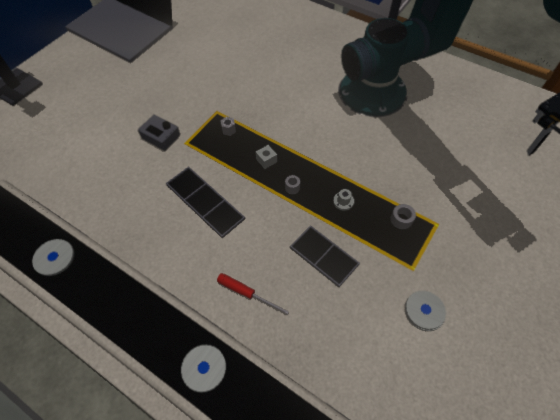

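View pics/top0.png

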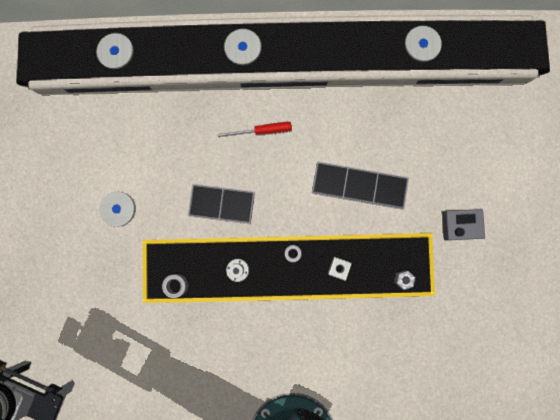

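The scene view shows the five pieces on the mat, at columns 228–403 and rows 125–216. The long tray is at (204,201), the short tray at (324,256). In the top view, from left to right: large ring (175,286), hub (237,270), small ring (293,254), clamp block (340,268), hex (405,281). The long tray is at (360,186) and the short tray at (222,204). The detections agree with this, so next I fit the models to the masks in both views.

```bash
cat > fit.py <<'E'
from h import *
from scipy.optimize import minimize
def disc(r,z,n=36,o=0): a=np.arange(n)*2*np.pi/n+o; return np.c_[r*np.cos(a),r*np.sin(a),np.full(n,z)]
def box(x,y,h): return np.array([[i*x/2,j*y/2,k*h] for i in(-1,1) for j in(-1,1) for k in(0,1)])
M={"large_ring":np.r_[disc(29,0),disc(29,36)],"small_ring":np.r_[disc(21,0),disc(21,36)],
"hub":[np.r_[disc(28,0),disc(28,10)],np.r_[disc(17,0),disc(17,40)]],"hex_spacer":np.r_[disc(40/3**.5,0,6,np.pi/6),disc(40/3**.5,36,6,np.pi/6)],
"clamp_block":box(44,44,36),"long_tray":box(82,238,10),"short_tray":box(82,160,10)}
S=8
def masks(P,n,near=None):
    out={}
    for c in P:
        L=robot.silhouettes(P[c],n)
        if near is not None: L=[d for d in L if np.linalg.norm(onz(P[c],d["location"],15)[:2]-near)<50]
        if not L: continue
        m=np.array(L[0]["mask"],np.uint8); r,cc=np.where(m)
        b=(cc.min()-12,r.min()-12,cc.max()+13,r.max()+13)
        cs,_=cv2.findContours(m,cv2.RETR_EXTERNAL,cv2.CHAIN_APPROX_NONE); f=np.zeros_like(m); cv2.drawContours(f,cs,-1,1,-1)
        b=(max(b[0],0),max(b[1],0),b[2],b[3])
        f=cv2.resize(f[b[1]:b[3],b[0]:b[2]]*255.,None,fx=S,fy=S,interpolation=cv2.INTER_LINEAR)>127
        out[c]=(f,b,L[0]["conf"])
    return out
def fit(P,n,x0,ms,zfix=None):
    parts=M[n] if isinstance(M[n],list) else [M[n]]
    def cost(v):
        x,y,z,a=v; z=z if zfix is None else zfix; R=np.array([[np.cos(a/30),-np.sin(a/30),0],[np.sin(a/30),np.cos(a/30),0],[0,0,1]]); s=0
        for c,(f,b,_) in ms.items():
            im=np.zeros(f.shape,np.uint8)
            for q in parts:
                u=(proj(P[c],q@R.T+[x,y,z])-b[:2]+.5)*S-.5
                cv2.fillConvexPoly(im,cv2.convexHull((u*16).round().astype(np.int32)),1,shift=4)
            im=im>0; s+=1-(im&f).sum()/(im|f).sum()
        return s/len(ms)
    best=None
    for a0 in (np.arange(0,180,20) if n[-4:]=="tray" else np.arange(0,90,15)):
        r=minimize(cost,[*x0,0,np.deg2rad(a0)*30],method="Nelder-Mead",options=dict(initial_simplex=np.array([*x0,0,np.deg2rad(a0)*30])+np.r_[np.zeros((1,4)),np.diag([6,6,5,5])],xatol=.1,fatol=1e-4))
        if best is None or r.fun<best.fun: best=r
    v=best.x; return v[0],v[1],v[2],np.rad2deg(v[3]/30),best.fun
E
cat > b.py <<'E'
from fit import *
P={n:robot.read_camera(n) for n in("scene","top")}
X={"large_ring":(386,284),"small_ring":(452,-20),"hub":(417,130),"hex_spacer":(380,-282),"clamp_block":(421,-115),"long_tray":(627,-184),"short_tray":(585,165)}
for n in X:
    ms=masks(P,n,np.array(X[n])); print(n,{c:round(m[2],2) for c,m in ms.items()})
    if ms:
        print("   both",np.round(fit(P,n,X[n],ms),2))
        for c in ms: print("  ",c,np.round(fit(P,n,X[n],{c:ms[c]},0.),2))
E
python3 b.py
```

```text
large_ring {'scene': 0.64, 'top': 0.64}
   both [ 3.8386e+02  2.8302e+02 -4.1000e-01  2.6300e+00  1.0000e-01]
   scene [3.8218e+02 2.8325e+02 5.5500e+00 1.7870e+01 8.0000e-02]
   top [ 3.8443e+02  2.8130e+02  4.2300e+00 -8.8000e-01  1.0000e-01]
small_ring {'scene': 0.77, 'top': 0.53}
   both [ 4.5666e+02 -1.1630e+01  1.7000e-01  6.2800e+00  8.0000e-02]
   scene [ 4.5619e+02 -1.2440e+01 -5.8500e+00  2.5110e+01  7.0000e-02]
   top [ 4.5652e+02 -1.1050e+01 -4.6800e+00 -7.1500e+00  7.0000e-02]
hub {'scene': 0.53, 'top': 0.69}
   both [ 4.1865e+02  1.2773e+02 -4.9600e+00  1.0360e+01  1.4000e-01]
   scene [ 4.2054e+02  1.2765e+02  1.1500e+00 -4.4200e+00  1.4000e-01]
   top [4.2038e+02 1.2898e+02 1.3500e+00 8.6900e+00 1.6000e-01]
hex_spacer {'scene': 0.52, 'top': 0.78}
   both [ 3.8667e+02 -2.8589e+02  3.6400e+00  1.5920e+01  7.0000e-02]
   scene [ 3.8388e+02 -2.8802e+02 -1.3270e+01  7.5960e+01  6.0000e-02]
   top [ 3.8645e+02 -2.8762e+02  1.3800e+00  1.5660e+01  7.0000e-02]
clamp_block {'top': 0.53}
   both [ 4.1827e+02 -1.2800e+02 -2.6240e+01  7.0770e+01  7.0000e-02]
   top [ 4.1969e+02 -1.2529e+02  1.0700e+00  7.0280e+01  8.0000e-02]
long_tray {'scene': 0.86, 'top': 0.97}
   both [ 6.2451e+02 -1.8869e+02 -1.0200e+00  1.6863e+02  3.0000e-02]
   scene [ 6.2473e+02 -1.8840e+02 -8.8000e+00 -1.1230e+01  3.0000e-02]
   top [ 6.2473e+02 -1.8812e+02 -2.7100e+00 -1.1280e+01  4.0000e-02]
short_tray {'scene': 0.71, 'top': 0.87}
   both [5.8649e+02 1.6697e+02 7.7000e-01 1.7156e+02 4.0000e-02]
   scene [ 5.8622e+02  1.6592e+02 -1.5100e+00  1.7148e+02  3.0000e-02]
   top [ 5.8622e+02  1.6821e+02 -6.8300e+00  1.7177e+02  4.0000e-02]
```

All bases fit at z≈0, which agrees with the text. Next is a helper that turns waypoints into move numbers.

```bash
cat > go.py <<'E'
# go.py x,y,z,closing_yaw_deg ... : row numbers per waypoint, each relative to the one before
import sys; from h import *; from scipy.spatial.transform import Rotation as Ro
s=robot.read_state(); p=np.array(s["tcp_pos"]); q=s["ee_rot"]; R=Ro.from_quat([q[1],q[2],q[3],q[0]])
print("t",round(s["time_s"],2),p.round(1),"closing yaw",np.rad2deg(np.arctan2(*R.as_matrix()[1::-1,1])).round(1),"j6",round(s["joint_pos"][5],2),"tilt z",R.as_matrix()[:,2].round(3),"w",round(s["gripper_width"],3),"F",np.round(s["force"],1))
for a in sys.argv[1:]:
    x,y,z,w=map(float,a.split(","))
    c=[]
    for k in(0,180):
        t=np.deg2rad(w+k); Y=np.array([np.cos(t),np.sin(t),0]); Z=np.array([0,0,-1.]); c.append(Ro.from_matrix(np.c_[np.cross(Y,Z),Y,Z]))
    T=min(c,key=lambda T:(R.inv()*T).magnitude()); d=R.as_matrix().T@(np.array([x,y,z])-p)
    print(a,np.round(np.r_[d/400,(R.inv()*T).as_rotvec()/np.pi],3).tolist(),"dist",np.linalg.norm(d).round())
    p=np.array([x,y,z]);R=T
E
python3 go.py 384,283,110,-11 384,283,30,-11 384,283,110,-11 640,-112,110,-11 640,-112,35,-11 640,-112,110,-11 419,128,110,-11
```

```text
t 1.9 [216.6 505.6 224.5] closing yaw 66.8 j6 -0.1 tilt z [ 0.  0. -1.] w 1.001 F [ 0.5 -0.4 -0.1]
384,283,110,-11 [-0.604, -0.347, 0.286, 0.0, -0.0, 0.432] dist 301.0
384,283,30,-11 [0.0, 0.0, 0.2, 0.0, 0.0, 0.0] dist 80.0
384,283,110,-11 [0.0, 0.0, -0.2, 0.0, 0.0, 0.0] dist 80.0
640,-112,110,-11 [-0.847, 0.817, 0.0, 0.0, 0.0, 0.0] dist 471.0
640,-112,35,-11 [0.0, 0.0, 0.188, 0.0, 0.0, 0.0] dist 75.0
640,-112,110,-11 [0.0, 0.0, -0.188, 0.0, 0.0, 0.0] dist 75.0
419,128,110,-11 [0.484, -0.657, 0.0, 0.0, 0.0, 0.0] dist 326.0
```

{"name": "send_rows", "arguments": {"steps": [[-1,-0.604,-0.347,0.286,0,0,0.432],[-1,-0.604,-0.347,0.286,0,0,0.432],[-1,-0.604,-0.347,0.286,0,0,0.432],[-1,-0.604,-0.347,0.286,0,0,0.432],[-1,-0.604,-0.347,0.286,0,0,0.432]], "grip_force": 40}}

```text
time_s: 2.4
tcp_pos: [356.4, 319.3, 129.1]
ee_rot: [0.0, 0.548, 0.836, 0.001]
force: [-0.4, 1.1, -0.9]
gripper_width: 1.0
grasp_force: 0.0
```

```bash
python3 go.py 384,283,110,-11
```

```text
t 2.4 [356.4 319.3 129.1] closing yaw 23.5 j6 0.2 tilt z [ 0.001  0.001 -1.   ] w 1.0 F [-0.4  1.1 -0.9]
384,283,110,-11 [-0.111, 0.027, 0.048, 0.0, -0.0, 0.192] dist 49.0
```

{"name": "send_rows", "arguments": {"steps": [[-1,-0.111,0.027,0.048,0,0,0.192],[-1,-0.111,0.027,0.048,0,0,0.192],[-1,-0.111,0.027,0.048,0,0,0.192],[-1,-0.111,0.027,0.048,0,0,0.192],[-1,-0.111,0.027,0.048,0,0,0.192]]}}

```text
time_s: 2.9
tcp_pos: [383.6, 284.2, 110.4]
ee_rot: [-0.0, 0.77, 0.638, 0.0]
force: [0.2, 1.0, 0.3]
gripper_width: 1.0
grasp_force: 0.0
```

```bash
python3 go.py 384,283,30,-11
```

```text
t 2.9 [383.6 284.2 110.4] closing yaw -10.8 j6 0.71 tilt z [ 0.  0. -1.] w 1.0 F [0.2 1.  0.3]
384,283,30,-11 [-0.003, 0.002, 0.201, 0.0, -0.0, 0.001] dist 80.0
```

{"name": "send_rows", "arguments": {"steps": [[-1,-0.003,0.002,0.1,0,0,0],[-1,-0.003,0.002,0.2,0,0,0],[-1,-0.003,0.002,0.2,0,0,0],[0.6,-0.003,0.002,0.2,0,0,0],[0.6,-0.003,0.002,0.2,0,0,0]]}}

```text
time_s: 3.4
tcp_pos: [385.4, 284.1, 32.7]
ee_rot: [0.0, 0.77, 0.638, 0.002]
force: [0.2, 0.4, -0.3]
gripper_width: 0.867
grasp_force: 0.0
```

{"name": "send_rows", "arguments": {"steps": [[0.6,0,0,0,0,0,0],[0.6,0,0,0,0,0,0],[0.6,0,0,0,0,0,0],[0.6,0,0,0,0,0,0]]}}

```text
time_s: 3.8
tcp_pos: [384.1, 283.7, 31.6]
ee_rot: [-0.0, 0.77, 0.638, 0.001]
force: [-1.9, 0.1, 6.5]
gripper_width: 0.617
grasp_force: 40.0
```

{"name": "send_rows", "arguments": {"steps": [[0.6,0,0,-0.1,0,0,0],[0.6,0,0,-0.2,0,0,0],[0.6,0,0,-0.2,0,0,0]]}}

```text
time_s: 4.1
tcp_pos: [387.4, 284.9, 115.8]
ee_rot: [0.001, 0.77, 0.638, 0.006]
force: [1.3, 1.2, -4.5]
gripper_width: 0.618
grasp_force: 40.0
```

```bash
python3 go.py 640,-112,110,-11
```

```text
t 4.1 [387.4 284.9 115.8] closing yaw -10.7 j6 0.7 tilt z [ 0.01   0.006 -1.   ] w 0.618 F [ 1.3  1.2 -4.5]
640,-112,110,-11 [-0.858, 0.805, 0.015, 0.003, -0.002, 0.002] dist 471.0
```

{"name": "send_rows", "arguments": {"steps": [[0.6,-0.085,0.08,0,0,0,0],[0.6,-0.16,0.155,0,0,0,0],[0.6,-0.24,0.23,0,0,0,0],[0.6,-0.32,0.305,0,0,0,0],[0.6,-0.4,0.38,0,0,0,0]]}}

```text
time_s: 4.6
tcp_pos: [502.8, 95.9, 107.5]
ee_rot: [-0.001, 0.77, 0.638, -0.002]
force: [1.0, 0.6, -5.1]
gripper_width: 0.619
grasp_force: 40.0
```

{"name": "send_rows", "arguments": {"steps": [[0.6,-0.08,0.075,0,0,0,0],[0.6,-0.16,0.15,0,0,0,0],[0.6,-0.24,0.225,0,0,0,0],[0.6,-0.32,0.3,0,0,0,0],[0.6,-0.39,0.37,0,0,0,0]]}}

```text
time_s: 5.1
tcp_pos: [619.3, -85.1, 106.8]
ee_rot: [-0.002, 0.77, 0.638, -0.002]
force: [0.1, 0.1, -3.5]
gripper_width: 0.62
grasp_force: 40.0
```

```bash
python3 go.py 640,-112,110,-11 640,-112,36,-11
```

```text
t 5.1 [619.3 -85.1 106.8] closing yaw -10.8 j6 -0.04 tilt z [-0.005  0.001 -1.   ] w 0.62 F [ 0.1  0.1 -3.5]
640,-112,110,-11 [-0.056, 0.063, -0.008, -0.001, 0.0, 0.001] dist 34.0
640,-112,36,-11 [0.0, 0.0, 0.185, 0.0, 0.0, 0.0] dist 74.0
```

{"name": "send_rows", "arguments": {"steps": [[0.6,-0.056,0.063,0,0,0,0],[0.6,-0.056,0.063,0,0,0,0],[0.6,-0.056,0.063,0.06,0,0,0],[0.6,-0.056,0.063,0.12,0,0,0],[0.6,-0.056,0.063,0.12,0,0,0]]}}

```text
time_s: 5.6
tcp_pos: [635.7, -108.4, 54.7]
ee_rot: [-0.006, 0.77, 0.638, -0.004]
force: [-0.9, -0.3, -4.1]
gripper_width: 0.618
grasp_force: 40.0
```

```bash
python3 go.py 640,-112,36,-11
```

```text
t 5.6 [ 635.7 -108.4   54.7] closing yaw -10.7 j6 -0.07 tilt z [-0.013  0.004 -1.   ] w 0.618 F [-0.9 -0.3 -4.1]
640,-112,36,-11 [-0.007, 0.013, 0.047, -0.004, -0.0, 0.002] dist 20.0
```

{"name": "send_rows", "arguments": {"steps": [[0.6,-0.004,0.006,0.02,0,0,0],[0.6,-0.004,0.006,0.035,0,0,0],[0.6,-0.004,0.006,0.035,0,0,0],[0.6,-0.004,0.006,0.035,0,0,0],[0.6,-0.004,0.006,0.035,0,0,0]]}}

```text
time_s: 6.1
tcp_pos: [643.2, -112.0, 49.4]
ee_rot: [0.001, 0.77, 0.638, 0.001]
force: [-0.0, -0.6, -3.9]
gripper_width: 0.616
grasp_force: 40.0
```

```bash
python3 go.py 640,-112,36,-11
```

```text
t 6.1 [ 643.2 -112.    49.4] closing yaw -10.7 j6 -0.07 tilt z [ 0.002 -0.    -1.   ] w 0.616 F [-0.  -0.6 -3.9]
640,-112,36,-11 [-0.001, -0.008, 0.034, 0.001, 0.0, 0.002] dist 14.0
```

{"name": "send_rows", "arguments": {"steps": [[0.6,-0.001,-0.006,0.01,0,0,0],[0.6,-0.001,-0.006,0.02,0,0,0],[0.6,-0.001,-0.006,0.026,0,0,0],[0.6,-0.001,-0.006,0.026,0,0,0],[0.6,-0.001,-0.006,0.026,0,0,0]]}}

```text
time_s: 6.6
tcp_pos: [640.0, -111.8, 37.7]
ee_rot: [-0.0, 0.77, 0.638, -0.0]
force: [-0.5, 0.1, -4.4]
gripper_width: 0.615
grasp_force: 40.0
```

```bash
python3 go.py 640,-112,36,-11
```

```text
t 6.6 [ 640.  -111.8   37.7] closing yaw -10.7 j6 -0.07 tilt z [-0.  0. -1.] w 0.615 F [-0.5  0.1 -4.4]
640,-112,36,-11 [-0.0, -0.0, 0.004, -0.0, -0.0, 0.002] dist 2.0
```

{"name": "send_rows", "arguments": {"steps": [[0.6,0,0,0.004,0,0,0],[0.6,0,0,0.006,0,0,0],[-1,0,0,0.006,0,0,0],[-1,0,0,0.006,0,0,0],[-1,0,0,0.006,0,0,0]]}}

```text
time_s: 7.1
tcp_pos: [640.9, -112.0, 36.7]
ee_rot: [0.001, 0.77, 0.638, 0.001]
force: [0.3, -0.5, -0.2]
gripper_width: 0.835
grasp_force: 0.0
```

{"name": "send_rows", "arguments": {"steps": [[-1,0,0,-0.09,0,0,0],[-1,0,0,-0.185,0,0,0],[-1,0,0,-0.185,0,0,0]]}}

```text
time_s: 7.4
tcp_pos: [644.2, -112.9, 117.7]
ee_rot: [0.006, 0.77, 0.638, 0.004]
force: [0.7, -0.1, -0.2]
gripper_width: 0.997
grasp_force: 0.0
```

```bash
python3 go.py 419,128,110,-11
```

```text
t 7.4 [ 644.2 -112.9  117.7] closing yaw -10.7 j6 -0.07 tilt z [ 0.014 -0.004 -1.   ] w 0.997 F [ 0.7 -0.1 -0.2]
419,128,110,-11 [0.487, -0.665, 0.009, 0.005, 0.0, 0.002] dist 330.0
```

{"name": "send_rows", "arguments": {"steps": [[-1,0.06,-0.08,0,0,0,0],[-1,0.13,-0.17,0,0,0,0],[-1,0.2,-0.27,0,0,0,0],[-1,0.27,-0.37,0,0,0,0],[-1,0.34,-0.46,0,0,0,0]]}}

```text
time_s: 7.9
tcp_pos: [482.9, 57.2, 109.2]
ee_rot: [-0.0, 0.77, 0.638, 0.0]
force: [1.1, 0.7, 0.4]
gripper_width: 1.001
grasp_force: 0.0
```

{"name": "send_rows", "arguments": {"steps": [[-1,0.06,-0.08,0,0,0,0],[-1,0.11,-0.15,0,0,0,0],[-1,0.145,-0.198,0,0,0,0],[-1,0.145,-0.198,0,0,0,0],[-1,0.145,-0.198,0,0,0,0]]}}

```text
time_s: 8.4
tcp_pos: [417.9, 127.7, 109.6]
ee_rot: [0.001, 0.77, 0.638, 0.0]
force: [0.5, -1.6, -0.3]
gripper_width: 0.999
grasp_force: 0.0
```

```bash
python3 go.py 419,128,32,-11
```

```text
t 8.4 [417.9 127.7 109.6] closing yaw -10.7 j6 0.35 tilt z [ 0.001 -0.    -1.   ] w 0.999 F [ 0.5 -1.6 -0.3]
419,128,32,-11 [0.001, 0.002, 0.194, 0.0, 0.0, 0.002] dist 78.0
```

{"name": "send_rows", "arguments": {"steps": [[-1,0.001,0.002,0.07,0,0,0],[-1,0.001,0.002,0.14,0,0,0],[-1,0.001,0.002,0.19,0,0,0],[-1,0.001,0.002,0.19,0,0,0],[-1,0.001,0.002,0.19,0,0,0]]}}

```text
time_s: 8.9
tcp_pos: [419.2, 127.3, 33.6]
ee_rot: [0.0, 0.771, 0.637, -0.0]
force: [0.2, 0.4, -0.1]
gripper_width: 1.004
grasp_force: 0.0
```

{"name": "send_rows", "arguments": {"steps": [[1,0,0,0,0,0,0],[1,0,0,0,0,0,0],[1,0,0,0,0,0,0],[1,0,0,0,0,0,0],[1,0,0,0,0,0,0]]}}

```text
time_s: 9.4
tcp_pos: [418.7, 128.1, 33.9]
ee_rot: [0.0, 0.77, 0.638, 0.0]
force: [0.2, 0.3, -0.2]
gripper_width: 0.604
grasp_force: 0.0
```

{"name": "send_rows", "arguments": {"steps": [[1,0,0,0,0,0,0],[1,0,0,0,0,0,0],[1,0,0,0,0,0,0]]}}

```text
time_s: 9.7
tcp_pos: [418.4, 128.0, 33.5]
ee_rot: [-0.0, 0.77, 0.638, -0.0]
force: [1.3, 0.3, 1.7]
gripper_width: 0.358
grasp_force: 27.8
```

{"name": "send_rows", "arguments": {"steps": [[1,0,0,0,0,0,0],[1,0,0,-0.05,0,0,0],[1,0,0,-0.12,0,0,0],[1,0,0,-0.19,0,0,0],[1,0,0,-0.19,0,0,0]]}}

```text
time_s: 10.2
tcp_pos: [421.2, 128.5, 113.3]
ee_rot: [0.002, 0.77, 0.638, 0.004]
force: [1.3, 0.6, -2.0]
gripper_width: 0.353
grasp_force: 40.0
```

```bash
python3 go.py 625,-188.5,110,-11
```

```text
t 10.2 [421.2 128.5 113.3] closing yaw -10.7 j6 0.35 tilt z [ 0.008  0.001 -1.   ] w 0.353 F [ 1.3  0.6 -2. ]
625,-188.5,110,-11 [-0.684, 0.648, 0.011, 0.002, -0.001, 0.002] dist 377.0
```

{"name": "send_rows", "arguments": {"steps": [[1,-0.06,0.06,0,0,0,0],[1,-0.14,0.134,0,0,0,0],[1,-0.22,0.21,0,0,0,0],[1,-0.3,0.287,0,0,0,0],[1,-0.38,0.364,0,0,0,0]]}}

```text
time_s: 10.7
tcp_pos: [533.0, -49.8, 107.3]
ee_rot: [-0.001, 0.77, 0.638, -0.001]
force: [0.5, 0.7, -1.7]
gripper_width: 0.355
grasp_force: 40.0
```

{"name": "send_rows", "arguments": {"steps": [[1,-0.08,0.077,0,0,0,0],[1,-0.16,0.153,0,0,0,0],[1,-0.23,0.22,0,0,0,0],[1,-0.28,0.268,0,0,0,0],[1,-0.302,0.289,0,0,0,0]]}}

```text
time_s: 11.2
tcp_pos: [624.2, -190.8, 106.4]
ee_rot: [-0.001, 0.771, 0.637, -0.001]
force: [0.0, 0.3, -1.7]
gripper_width: 0.351
grasp_force: 40.0
```

{"name": "send_rows", "arguments": {"steps": [[1,0,0,0.05,0,0,0],[1,0,0,0.1,0,0,0],[1,0,0,0.13,0,0,0],[1,0,0,0.13,0,0,0],[1,0,0,0.13,0,0,0]]}}

```text
time_s: 11.7
tcp_pos: [624.2, -188.0, 57.3]
ee_rot: [-0.0, 0.77, 0.638, -0.0]
force: [0.1, -0.8, -0.3]
gripper_width: 0.355
grasp_force: 40.0
```

```bash
python3 go.py 625,-188.5,38,-11
```

```text
t 11.7 [ 624.2 -188.    57.3] closing yaw -10.7 j6 -0.19 tilt z [-0.001  0.    -1.   ] w 0.355 F [ 0.1 -0.8 -0.3]
625,-188.5,38,-11 [-0.001, 0.002, 0.048, -0.0, -0.0, 0.002] dist 19.0
```

{"name": "send_rows", "arguments": {"steps": [[1,0,0,0.025,0,0,0],[1,0,0,0.04,0,0,0],[1,0,0,0.05,0,0,0],[1,0,0,0.05,0,0,0],[1,0,0,0.05,0,0,0]]}}

```text
time_s: 12.2
tcp_pos: [624.4, -188.7, 37.5]
ee_rot: [0.0, 0.77, 0.638, 0.0]
force: [0.0, -0.7, -1.3]
gripper_width: 0.353
grasp_force: 40.0
```

{"name": "send_rows", "arguments": {"steps": [[1,0,0,0,0,0,0],[-1,0,0,0,0,0,0],[-1,0,0,0,0,0,0],[-1,0,0,0,0,0,0],[-1,0,0,0,0,0,0]]}}

```text
time_s: 12.7
tcp_pos: [624.5, -188.7, 37.8]
ee_rot: [0.0, 0.77, 0.638, 0.0]
force: [0.3, -0.4, -0.3]
gripper_width: 0.657
grasp_force: 0.0
```

{"name": "send_rows", "arguments": {"steps": [[-1,0,0,-0.05,0,0,0],[-1,0,0,-0.12,0,0,0],[-1,0,0,-0.18,0,0,0],[-1,0,0,-0.18,0,0,0],[-1,0,0,-0.18,0,0,0]]}}

```text
time_s: 13.2
tcp_pos: [624.5, -188.7, 109.6]
ee_rot: [0.0, 0.77, 0.638, 0.0]
force: [0.4, 0.9, -0.5]
gripper_width: 1.001
grasp_force: 0.0
```

```bash
python3 go.py 456.5,-11.5,110,-10
```

```text
t 13.2 [ 624.5 -188.7  109.6] closing yaw -10.7 j6 -0.19 tilt z [ 0.001 -0.    -1.   ] w 1.001 F [ 0.4  0.9 -0.5]
456.5,-11.5,110,-10 [0.357, -0.495, -0.001, 0.0, 0.0, -0.004] dist 244.0
```

{"name": "send_rows", "arguments": {"steps": [[-1,0.06,-0.08,0,0,0,0],[-1,0.13,-0.18,0,0,0,0],[-1,0.2,-0.277,0,0,0,0],[-1,0.27,-0.374,0,0,0,0],[-1,0.33,-0.457,0,0,0,0]]}}

```text
time_s: 13.7
tcp_pos: [466.0, -23.2, 106.8]
ee_rot: [-0.002, 0.77, 0.638, -0.001]
force: [0.2, 0.3, -0.3]
gripper_width: 1.002
grasp_force: 0.0
```

{"name": "send_rows", "arguments": {"steps": [[-1,0.027,-0.038,0,0,0,0],[-1,0.027,-0.038,0.06,0,0,0],[-1,0.027,-0.038,0.1,0,0,0],[-1,0.027,-0.038,0.1,0,0,0],[-1,0.027,-0.038,0.1,0,0,0]]}}

```text
time_s: 14.2
tcp_pos: [455.4, -11.3, 68.2]
ee_rot: [-0.001, 0.77, 0.638, -0.001]
force: [0.3, -0.8, -0.6]
gripper_width: 1.001
grasp_force: 0.0
```

```bash
python3 go.py 456.5,-11.5,31,-10.7
```

```text
t 14.2 [455.4 -11.3  68.2] closing yaw -10.7 j6 0.04 tilt z [-0.003  0.001 -1.   ] w 1.001 F [ 0.3 -0.8 -0.6]
456.5,-11.5,31,-10.7 [0.0, 0.003, 0.093, -0.001, -0.0, -0.0] dist 37.0
```

{"name": "send_rows", "arguments": {"steps": [[-1,0,0.002,0.05,0,0,0],[-1,0,0.002,0.095,0,0,0],[-1,0,0.002,0.095,0,0,0],[1,0,0.002,0.095,0,0,0],[1,0,0.002,0.095,0,0,0]]}}

```text
time_s: 14.7
tcp_pos: [458.3, -11.9, 32.9]
ee_rot: [0.001, 0.77, 0.638, 0.001]
force: [0.5, 0.6, -0.4]
gripper_width: 0.868
grasp_force: 0.0
```

{"name": "send_rows", "arguments": {"steps": [[1,0,0,0,0,0,0],[1,0,0,0,0,0,0],[1,0,0,0,0,0,0],[1,0,0,0,0,0,0],[1,0,0,0,0,0,0]]}}

```text
time_s: 15.2
tcp_pos: [457.1, -11.6, 31.6]
ee_rot: [-0.0, 0.77, 0.638, 0.0]
force: [0.7, 0.2, 3.2]
gripper_width: 0.441
grasp_force: 20.0
```

{"name": "send_rows", "arguments": {"steps": [[1,0,0,0,0,0,0],[1,0,0,0,0,0,0]]}}

```text
time_s: 15.4
tcp_pos: [457.1, -11.6, 31.6]
ee_rot: [-0.0, 0.77, 0.638, -0.0]
force: [-0.9, -0.0, 2.2]
gripper_width: 0.435
grasp_force: 40.0
```

```bash
python3 go.py 456.5,-11.5,108,-10.7 581,128.5,108,-10.7
```

```text
t 15.4 [457.1 -11.6  31.6] closing yaw -10.7 j6 0.04 tilt z [-0.  0. -1.] w 0.435 F [-0.9 -0.   2.2]
456.5,-11.5,108,-10.7 [-0.0, -0.002, -0.191, -0.0, -0.0, -0.0] dist 76.0
581,128.5,108,-10.7 [0.402, 0.241, 0.0, 0.0, 0.0, 0.0] dist 187.0
```

{"name": "send_rows", "arguments": {"steps": [[1,0,0,-0.05,0,0,0],[1,0,0,-0.12,0,0,0],[1,0,0,-0.19,0,0,0],[1,0.06,0.035,-0.19,0,0,0],[1,0.15,0.09,-0.19,0,0,0]]}}

```text
time_s: 15.9
tcp_pos: [503.8, 39.9, 108.2]
ee_rot: [0.001, 0.771, 0.637, 0.0]
force: [0.9, -0.3, -2.4]
gripper_width: 0.438
grasp_force: 40.0
```

{"name": "send_rows", "arguments": {"steps": [[1,0.09,0.055,0,0,0,0],[1,0.17,0.103,0,0,0,0],[1,0.23,0.137,0,0,0,0],[1,0.252,0.15,0,0,0,0],[1,0.252,0.15,0,0,0,0]]}}

```text
time_s: 16.4
tcp_pos: [581.2, 129.1, 106.1]
ee_rot: [-0.001, 0.77, 0.639, -0.001]
force: [-0.4, -0.2, -3.6]
gripper_width: 0.437
grasp_force: 40.0
```

{"name": "send_rows", "arguments": {"steps": [[1,0,0,0.05,0,0,0],[1,0,0,0.1,0,0,0],[1,0,0,0.13,0,0,0],[1,0,0,0.13,0,0,0],[1,0,0,0.13,0,0,0]]}}

```text
time_s: 16.9
tcp_pos: [581.2, 127.8, 55.8]
ee_rot: [0.0, 0.77, 0.638, -0.0]
force: [0.1, 0.6, -2.1]
gripper_width: 0.438
grasp_force: 40.0
```

```bash
python3 go.py 581,128.5,36,-10.7
```

```text
t 16.9 [581.2 127.8  55.8] closing yaw -10.8 j6 0.31 tilt z [-0. -0. -1.] w 0.438 F [ 0.1  0.6 -2.1]
581,128.5,36,-10.7 [0.002, -0.001, 0.05, -0.0, 0.0, -0.0] dist 20.0
```

{"name": "send_rows", "arguments": {"steps": [[1,0,0,0.025,0,0,0],[1,0,0,0.045,0,0,0],[1,0,0,0.052,0,0,0],[1,0,0,0.052,0,0,0],[1,0,0,0.052,0,0,0]]}}

```text
time_s: 17.4
tcp_pos: [581.4, 128.4, 35.4]
ee_rot: [0.0, 0.77, 0.638, -0.0]
force: [-2.9, -0.7, 2.4]
gripper_width: 0.436
grasp_force: 40.0
```

{"name": "send_rows", "arguments": {"steps": [[1,0,0,0,0,0,0],[-1,0,0,0,0,0,0],[-1,0,0,0,0,0,0],[-1,0,0,0,0,0,0],[-1,0,0,0,0,0,0]]}}

```text
time_s: 17.9
tcp_pos: [581.6, 128.6, 34.6]
ee_rot: [0.0, 0.77, 0.638, 0.0]
force: [1.1, 0.1, 0.0]
gripper_width: 0.737
grasp_force: 0.0
```

{"name": "send_rows", "arguments": {"steps": [[-1,0,0,-0.05,0,0,0],[-1,0,0,-0.12,0,0,0],[-1,0,0,-0.185,0,0,0],[-1,0,0,-0.185,0,0,0],[-1,0,0,-0.185,0,0,0]]}}

```text
time_s: 18.4
tcp_pos: [581.7, 128.5, 108.9]
ee_rot: [0.0, 0.77, 0.638, 0.001]
force: [-0.4, -0.0, -1.0]
gripper_width: 0.997
grasp_force: 0.0
```

```bash
python3 go.py 419.5,-125.5,110,-19.7
cat > c.py <<'E'
import sys; from fit import *
P={n:robot.read_camera(n) for n in("scene","top")}
X={"large_ring":(640,-112),"hub":(625,-188),"small_ring":(581,128.5),"hex_spacer":(386,-286),"clamp_block":(419,-125)}
for n in X:
    if len(sys.argv)>2 and sys.argv[2]=="placed":
        X["hex_spacer"]=(609,-265);X["clamp_block"]=(592,205)
    ms=masks(P,n,np.array(X[n])); print(n,{c:round(m[2],2) for c,m in ms.items()},np.round(fit(P,n,X[n],ms),2).tolist() if ms else "")
cv2.imwrite(f"pics/{sys.argv[1]}.png",P["top"]["pixels"][100:320,80:500][...,::-1])
E
python3 c.py mid
```

```text
t 18.4 [581.7 128.5 108.9] closing yaw -10.7 j6 0.31 tilt z [ 0.001  0.    -1.   ] w 0.997 F [-0.4 -0.  -1. ]
419.5,-125.5,110,-19.7 [-0.699, -0.28, -0.003, 0.0, -0.0, 0.05] dist 301.0
large_ring {'scene': 0.74, 'top': 0.65} [640.1, -112.16, 3.62, 5.2, 0.06]
hub {'scene': 0.8, 'top': 0.6} [624.69, -189.01, 3.01, 5.08, 0.05]
small_ring {'scene': 0.79} [580.14, 127.44, 0.73, 17.35, 0.13]
hex_spacer {'scene': 0.57} [378.26, -292.72, -7.76, 74.8, 0.1]
clamp_block {'scene': 0.82, 'top': 0.59} [419.15, -125.4, 3.33, 68.7, 0.06]
```

{"name": "send_rows", "arguments": {"steps": [[-1,-0.08,-0.03,0,0,0,0.02],[-1,-0.18,-0.07,0,0,0,0.04],[-1,-0.29,-0.116,0,0,0,0.052],[-1,-0.4,-0.16,0,0,0,0.052],[-1,-0.51,-0.204,0,0,0,0.052]]}}

```text
time_s: 19.5
tcp_pos: [462.2, -58.0, 108.9]
ee_rot: [0.0, 0.819, 0.573, 0.0]
force: [0.1, -0.2, 0.1]
gripper_width: 1.001
grasp_force: 0.0
```

```bash
python3 go.py 419.5,-125.5,108,-20.3
```

```text
t 19.5 [462.2 -58.  108.9] closing yaw -20.0 j6 0.1 tilt z [ 0.001 -0.    -1.   ] w 1.001 F [ 0.1 -0.2  0.1]
419.5,-125.5,108,-20.3 [-0.195, -0.043, 0.002, 0.0, 0.0, 0.001] dist 80.0
```

{"name": "send_rows", "arguments": {"steps": [[-1,-0.09,-0.02,0,0,0,0],[-1,-0.17,-0.037,0,0,0,0],[-1,-0.195,-0.043,0,0,0,0],[-1,-0.195,-0.043,0.06,0,0,0],[-1,-0.195,-0.043,0.1,0,0,0]]}}

```text
time_s: 20.0
tcp_pos: [420.6, -124.1, 68.3]
ee_rot: [0.0, 0.82, 0.573, 0.001]
force: [-0.4, -0.6, -0.4]
gripper_width: 0.998
grasp_force: 0.0
```

{"name": "send_rows", "arguments": {"steps": [[-1,0,0,0.05,0,0,0],[-1,0,0,0.095,0,0,0],[-1,0,0,0.095,0,0,0],[-1,0,0,0.095,0,0,0],[1,0,0,0.095,0,0,0]]}}

```text
time_s: 20.5
tcp_pos: [421.5, -124.2, 32.0]
ee_rot: [0.001, 0.819, 0.573, 0.001]
force: [0.1, 0.9, 0.6]
gripper_width: 0.948
grasp_force: 0.0
```

{"name": "send_rows", "arguments": {"steps": [[1,0,0,0,0,0,0],[1,0,0,0,0,0,0],[1,0,0,0,0,0,0],[1,0,0,0,0,0,0],[1,0,0,0,0,0,0]]}}

```text
time_s: 21.0
tcp_pos: [420.4, -124.2, 30.8]
ee_rot: [0.0, 0.82, 0.573, 0.0]
force: [0.5, -1.1, 0.7]
gripper_width: 0.52
grasp_force: 0.0
```

{"name": "send_rows", "arguments": {"steps": [[1,0,0,0,0,0,0],[1,0,0,0,0,0,0],[1,0,0,0,0,0,0]]}}

```text
time_s: 21.3
tcp_pos: [420.1, -124.1, 30.7]
ee_rot: [-0.0, 0.82, 0.573, -0.0]
force: [-1.2, 1.2, 1.3]
gripper_width: 0.46
grasp_force: 40.0
```

```bash
python3 go.py 419.5,-125.5,108,-20.3 592,205.5,108,-8.4
```

```text
t 21.3 [ 420.1 -124.1   30.7] closing yaw -20.1 j6 -0.07 tilt z [-0.001  0.    -1.   ] w 0.46 F [-1.2  1.2  1.3]
419.5,-125.5,108,-20.3 [-0.004, -0.0, -0.193, -0.0, 0.0, 0.001] dist 77.0
592,205.5,108,-8.4 [0.926, 0.117, 0.0, 0.0, 0.0, -0.066] dist 373.0
```

{"name": "send_rows", "arguments": {"steps": [[1,0,0,-0.05,0,0,0],[1,0,0,-0.12,0,0,0],[1,0,0,-0.19,0,0,0],[1,0.06,0.008,-0.19,0,0,0],[1,0.15,0.02,-0.19,0,0,0]]}}

```text
time_s: 21.8
tcp_pos: [449.4, -71.3, 107.9]
ee_rot: [0.001, 0.821, 0.572, 0.001]
force: [-0.6, -0.2, -2.0]
gripper_width: 0.461
grasp_force: 40.0
```

{"name": "send_rows", "arguments": {"steps": [[1,0.1,0.013,0,0,0,0],[1,0.2,0.026,0,0,0,0],[1,0.3,0.039,0,0,0,0],[1,0.4,0.052,0,0,0,0],[1,0.5,0.065,0,0,0,0]]}}

```text
time_s: 22.3
tcp_pos: [542.0, 110.0, 106.1]
ee_rot: [-0.0, 0.82, 0.573, -0.0]
force: [1.1, -1.0, -0.9]
gripper_width: 0.461
grasp_force: 40.0
```

{"name": "send_rows", "arguments": {"steps": [[1,0.1,0.013,0,0,0,0],[1,0.19,0.024,0,0,0,0],[1,0.25,0.032,0,0,0,0],[1,0.272,0.035,0,0,0,0],[1,0.272,0.035,0,0,0,0]]}}

```text
time_s: 22.8
tcp_pos: [591.9, 206.3, 105.8]
ee_rot: [-0.0, 0.819, 0.574, -0.001]
force: [0.1, -0.2, -1.9]
gripper_width: 0.466
grasp_force: 40.0
```

{"name": "send_rows", "arguments": {"steps": [[1,0,0,0.05,0,0,0],[1,0,0,0.1,0,0,0],[1,0,0,0.13,0,0,0],[1,0,0,0.13,0,0,0],[1,0,0,0.13,0,0,0]]}}

```text
time_s: 23.3
tcp_pos: [592.1, 205.0, 55.1]
ee_rot: [0.0, 0.82, 0.573, 0.0]
force: [-0.0, 0.0, -1.5]
gripper_width: 0.466
grasp_force: 40.0
```

```bash
python3 go.py 592,205.5,35,-20
```

```text
t 23.3 [592.1 205.   55.1] closing yaw -20.1 j6 0.59 tilt z [ 0. -0. -1.] w 0.466 F [-0.   0.  -1.5]
592,205.5,35,-20 [0.001, -0.001, 0.05, 0.0, -0.0, -0.001] dist 20.0
```

{"name": "send_rows", "arguments": {"steps": [[1,0,0,0.025,0,0,0],[1,0,0,0.045,0,0,0],[1,0,0,0.052,0,0,0],[1,0,0,0.052,0,0,0],[1,0,0,0.052,0,0,0]]}}

```text
time_s: 23.8
tcp_pos: [592.0, 205.7, 34.6]
ee_rot: [0.0, 0.82, 0.573, -0.0]
force: [-1.4, -1.7, 3.6]
gripper_width: 0.466
grasp_force: 40.0
```

{"name": "send_rows", "arguments": {"steps": [[1,0,0,0,0,0,0],[-1,0,0,0,0,0,0],[-1,0,0,0,0,0,0],[-1,0,0,0,0,0,0],[-1,0,0,0,0,0,0]]}}

```text
time_s: 24.3
tcp_pos: [592.1, 205.8, 33.5]
ee_rot: [-0.0, 0.82, 0.573, -0.0]
force: [-0.2, 0.4, 0.2]
gripper_width: 0.771
grasp_force: 0.0
```

{"name": "send_rows", "arguments": {"steps": [[-1,0,0,-0.05,0,0,0],[-1,0,0,-0.12,0,0,0],[-1,0,0,-0.185,0,0,0],[-1,0,0,-0.185,0,0,0],[-1,0,0,-0.185,0,0,0]]}}

```text
time_s: 24.8
tcp_pos: [592.3, 205.8, 108.0]
ee_rot: [0.0, 0.82, 0.573, 0.001]
force: [-0.2, -0.2, -0.6]
gripper_width: 0.999
grasp_force: 0.0
```

```bash
python3 go.py 480,-60,110,-44.2 386,-287,110,-44.2;python3 c.py mid2
```

```text
t 24.8 [592.3 205.8 108. ] closing yaw -20.1 j6 0.59 tilt z [ 0.001  0.    -1.   ] w 0.999 F [-0.2 -0.2 -0.6]
480,-60,110,-44.2 [-0.721, -0.035, -0.006, 0.0, -0.0, 0.134] dist 289.0
386,-287,110,-44.2 [-0.571, 0.227, 0.0, 0.0, 0.0, 0.0] dist 246.0
large_ring {'scene': 0.79, 'top': 0.57} [639.2, -113.15, 1.99, 19.8, 0.07]
hub {'scene': 0.61, 'top': 0.93} [625.15, -188.98, 4.48, 13.73, 0.08]
small_ring {'scene': 0.67, 'top': 0.5} [583.78, 130.48, -18.76, 19.32, 0.4]
hex_spacer {'scene': 0.61} [382.52, -288.7, -3.64, 73.23, 0.09]
clamp_block {}
```

{"name": "send_rows", "arguments": {"steps": [[-1,-0.09,-0.005,0,0,0,0.03],[-1,-0.2,-0.01,0,0,0,0.06],[-1,-0.31,-0.015,0,0,0,0.09],[-1,-0.42,-0.02,0,0,0,0.12],[-1,-0.53,-0.026,0,0,0,0.135]]}}

```text
time_s: 25.9
tcp_pos: [508.8, 8.8, 108.2]
ee_rot: [0.0, 0.922, 0.387, 0.0]
force: [0.4, -0.3, 0.5]
gripper_width: 1.001
grasp_force: 0.0
```

{"name": "send_rows", "arguments": {"steps": [[-1,0,0,0,0,0,0]]}}

```text
time_s: 26.0
tcp_pos: [507.9, 6.3, 108.1]
ee_rot: [0.001, 0.923, 0.385, -0.001]
force: [-0.3, 0.4, -0.1]
gripper_width: 1.001
grasp_force: 0.0
```

```bash
python3 go.py 385,-287.5,108,-44.4
```

```text
t 26.0 [507.9   6.3 108.1] closing yaw -44.7 j6 0.68 tilt z [-0.    -0.002 -1.   ] w 1.001 F [-0.3  0.4 -0.1]
385,-287.5,108,-44.4 [-0.738, 0.299, 0.002, 0.0, 0.001, -0.002] dist 318.0
```

{"name": "send_rows", "arguments": {"steps": [[-1,-0.09,0.036,0,0,0,0],[-1,-0.19,0.077,0,0,0,0],[-1,-0.29,0.117,0,0,0,0],[-1,-0.39,0.158,0,0,0,0],[-1,-0.49,0.198,0,0,0,0]]}}

```text
time_s: 26.5
tcp_pos: [429.0, -186.1, 108.4]
ee_rot: [0.0, 0.922, 0.388, 0.001]
force: [1.0, -0.2, 0.7]
gripper_width: 0.999
grasp_force: 0.0
```

{"name": "send_rows", "arguments": {"steps": [[-1,-0.09,0.036,0,0,0,0],[-1,-0.17,0.069,0,0,0,0],[-1,-0.23,0.094,0,0,0,0],[-1,-0.248,0.101,0,0,0,0],[-1,-0.248,0.101,0,0,0,0]]}}

```text
time_s: 27.0
tcp_pos: [388.8, -284.6, 108.0]
ee_rot: [-0.0, 0.922, 0.387, 0.0]
force: [-0.1, 0.3, -0.3]
gripper_width: 0.998
grasp_force: 0.0
```

{"name": "send_rows", "arguments": {"steps": [[-1,0,0,0.05,0,0,0],[-1,0,0,0.08,0,0,0],[-1,0,0,0.08,0,0,0]]}}

```text
time_s: 27.3
tcp_pos: [387.8, -282.0, 73.6]
ee_rot: [-0.002, 0.921, 0.389, -0.001]
force: [0.2, 0.5, 0.4]
gripper_width: 0.999
grasp_force: 0.0
```

```bash
python3 go.py 385,-287.5,31,-44.4
```

```text
t 27.3 [ 387.8 -282.    73.6] closing yaw -44.3 j6 0.03 tilt z [-0.003  0.004 -1.   ] w 0.999 F [0.2 0.5 0.4]
385,-287.5,31,-44.4 [-0.015, 0.005, 0.106, -0.002, -0.0, 0.001] dist 43.0
```

{"name": "send_rows", "arguments": {"steps": [[-1,-0.012,0.004,0.05,0,0,0],[-1,-0.012,0.004,0.11,0,0,0],[-1,-0.012,0.004,0.11,0,0,0],[-1,-0.012,0.004,0.11,0,0,0],[1,-0.012,0.004,0.11,0,0,0]]}}

```text
time_s: 27.8
tcp_pos: [387.3, -289.4, 33.5]
ee_rot: [0.001, 0.922, 0.388, 0.001]
force: [-0.0, 0.3, 0.1]
gripper_width: 0.945
grasp_force: 0.0
```

{"name": "send_rows", "arguments": {"steps": [[1,0,0,0,0,0,0],[1,0,0,0,0,0,0],[1,0,0,0,0,0,0],[1,0,0,0,0,0,0],[1,0,0,0,0,0,0]]}}

```text
time_s: 28.3
tcp_pos: [386.3, -289.0, 32.0]
ee_rot: [0.0, 0.922, 0.388, 0.0]
force: [-0.1, -0.3, 0.0]
gripper_width: 0.524
grasp_force: 0.0
```

{"name": "send_rows", "arguments": {"steps": [[1,0,0,0,0,0,0],[1,0,0,0,0,0,0],[1,0,0,0,0,0,0],[1,0,0,0,0,0,0]]}}

```text
time_s: 28.7
tcp_pos: [386.0, -288.6, 31.8]
ee_rot: [-0.001, 0.922, 0.388, -0.0]
force: [-1.5, 1.3, 2.0]
gripper_width: 0.423
grasp_force: 40.0
```

```bash
python3 go.py 386,-286,108,-44.3 609.3,-265,108,-11
```

```text
t 28.7 [ 386.  -288.6   31.8] closing yaw -44.4 j6 0.01 tilt z [-0.001  0.001 -1.   ] w 0.423 F [-1.5  1.3  2. ]
386,-286,108,-44.3 [0.005, -0.005, -0.19, -0.0, -0.0, -0.0] dist 76.0
609.3,-265,108,-11 [0.427, 0.363, 0.0, 0.0, 0.0, -0.185] dist 224.0
```

{"name": "send_rows", "arguments": {"steps": [[1,0,0,-0.05,0,0,0],[1,0,0,-0.12,0,0,0],[1,0,0,-0.19,0,0,0],[1,0.04,0.033,-0.19,0,0,-0.03],[1,0.1,0.083,-0.19,0,0,-0.07]]}}

```text
time_s: 29.2
tcp_pos: [438.2, -284.4, 108.8]
ee_rot: [0.001, 0.873, 0.488, 0.0]
force: [-0.2, -0.7, -2.4]
gripper_width: 0.421
grasp_force: 40.0
```

```bash
python3 go.py 609.3,-265,108,-11
```

```text
t 29.2 [ 438.2 -284.4  108.8] closing yaw -31.6 j6 -0.13 tilt z [ 0.002 -0.002 -1.   ] w 0.421 F [-0.2 -0.7 -2.4]
609.3,-265,108,-11 [0.266, 0.339, 0.003, 0.001, 0.0, -0.115] dist 172.0
```

{"name": "send_rows", "arguments": {"steps": [[1,0.06,0.077,0,0,0,-0.03],[1,0.12,0.153,0,0,0,-0.06],[1,0.18,0.23,0,0,0,-0.09],[1,0.24,0.306,0,0,0,-0.115],[1,0.266,0.339,0,0,0,-0.115]]}}

```text
time_s: 29.7
tcp_pos: [612.0, -263.5, 106.0]
ee_rot: [-0.0, 0.771, 0.637, 0.0]
force: [0.6, -0.1, -2.2]
gripper_width: 0.422
grasp_force: 40.0
```

{"name": "send_rows", "arguments": {"steps": [[1,0,0,0.05,0,0,0],[1,0,0,0.1,0,0,0],[1,0,0,0.13,0,0,0],[1,0,0,0.13,0,0,0],[1,0,0,0.13,0,0,0]]}}

```text
time_s: 30.2
tcp_pos: [609.2, -264.7, 55.7]
ee_rot: [-0.0, 0.772, 0.635, -0.0]
force: [-0.5, -0.5, -2.0]
gripper_width: 0.42
grasp_force: 40.0
```

```bash
python3 go.py 609.3,-265,36,-11
```

```text
t 30.2 [ 609.2 -264.7   55.7] closing yaw -11.1 j6 -0.3 tilt z [-0.  0. -1.] w 0.42 F [-0.5 -0.5 -2. ]
609.3,-265,36,-11 [-0.001, 0.0, 0.049, -0.0, -0.0, -0.001] dist 20.0
```

Then lift, and retreat sideways and back so the cameras see the trays.

{"name": "send_rows", "arguments": {"steps": [[1,0,0,0.025,0,0,0],[1,0,0,0.045,0,0,0],[1,0,0,0.052,0,0,0],[1,0,0,0.052,0,0,0],[1,0,0,0.052,0,0,0]]}}

```text
time_s: 30.7
tcp_pos: [609.3, -264.7, 35.8]
ee_rot: [0.0, 0.772, 0.636, 0.0]
force: [-0.7, 0.9, 1.6]
gripper_width: 0.423
grasp_force: 40.0
```

{"name": "send_rows", "arguments": {"steps": [[1,0,0,0,0,0,0],[-1,0,0,0,0,0,0],[-1,0,0,0,0,0,0],[-1,0,0,0,0,0,0],[-1,0,0,0,0,0,0]]}}

```text
time_s: 31.2
tcp_pos: [609.4, -264.5, 35.0]
ee_rot: [0.0, 0.772, 0.636, 0.0]
force: [0.8, 0.6, 0.3]
gripper_width: 0.727
grasp_force: 0.0
```

{"name": "send_rows", "arguments": {"steps": [[-1,0,0,-0.05,0,0,0],[-1,0,0,-0.12,0,0,0],[-1,0,0,-0.2,0,0,0],[-1,0,0,-0.25,0,0,0],[-1,0,0,-0.3,0,0,0]]}}

```text
time_s: 31.7
tcp_pos: [609.6, -264.7, 156.7]
ee_rot: [0.001, 0.772, 0.636, 0.0]
force: [-0.2, 0.1, 0.7]
gripper_width: 1.001
grasp_force: 0.0
```

{"name": "send_rows", "arguments": {"steps": [[-1,0,-0.1,0,0,0,0],[-1,0,-0.2,0,0,0,0],[-1,0,-0.3,0,0,0,0],[-1,0,-0.4,0,0,0,0],[-1,0,-0.5,0,0,0,0]]}}

```text
time_s: 32.2
tcp_pos: [411.6, -225.7, 155.1]
ee_rot: [0.0, 0.772, 0.636, 0.0]
force: [-0.6, -0.2, -0.2]
gripper_width: 1.003
grasp_force: 0.0
```

{"name": "send_rows", "arguments": {"steps": [[-1,0,-0.1,0,0,0,0],[-1,0,-0.15,0,0,0,0],[-1,0,-0.15,0,0,0,0],[-1,0,-0.15,0,0,0,0],[-1,0,-0.15,0,0,0,0]]}}

```text
time_s: 32.7
tcp_pos: [355.1, -214.9, 155.3]
ee_rot: [0.0, 0.772, 0.636, 0.0]
force: [0.0, 0.0, -0.2]
gripper_width: 1.002
grasp_force: 0.0
```

```bash
python3 go.py; python3 c.py fin placed
```

```text
t 32.7 [ 355.1 -214.9  155.3] closing yaw -11.1 j6 -0.49 tilt z [ 0.001 -0.    -1.   ] w 1.002 F [ 0.   0.  -0.2]
large_ring {'scene': 0.66, 'top': 0.75} [639.61, -113.0, 2.19, 20.98, 0.1]
hub {'scene': 0.58, 'top': 0.55} [624.74, -188.63, 4.82, 12.2, 0.07]
small_ring {'scene': 0.81, 'top': 0.53} [579.48, 128.05, 2.1, 3.56, 0.18]
hex_spacer {'top': 0.82} [607.83, -264.18, 13.99, -7.93, 0.06]
clamp_block {'scene': 0.57, 'top': 0.67} [590.5, 203.21, 6.38, 69.09, 0.07]
```

View pics/fin.png

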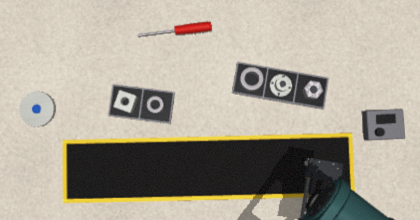

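The crop shows all five pieces near the centres of their bays: clamp block (124,101), small ring (155,104), large ring (252,78), hub (281,85) and hex (314,90). The discs, control box and screwdriver are where they were.

```bash
python3 -c "
from plant import robot; print(robot.job_done())"
```

```text
the job is handed in; nothing more can be done
None
```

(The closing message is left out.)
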